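# Load and wind the clockwork rotator

## Robot

A 6-joint arm with a two-finger parallel gripper is mounted at the origin on a cart in front of the work surface, level with it; the furniture and walls round the work are solid. World frame = base frame: x ahead of the robot, y to its left, z up, the work surface at z = 0. Lengths are in mm, angles in degrees, forces in N, time in s.
With the tool pointing down it reaches from about 350 to 850 mm from the base axis. Payload 8.1 kg.
Tool frame: the origin (TCP) lies between the finger pads; the fingertips stand 14 mm ahead of it and the grasp point (between the pads) lies 5 mm behind it; z points along the fingers, x is the direction in which the jaws open and shut, and the axes are right-handed (so a half turn about z gives the same grasp; the last joint's range is limited). The gripper opens to 85 mm and grips with 20 to 120 N. Pads are 22 mm wide; open, the fingers measure 114 mm over their backs; the gripper's body (76 mm by 85 mm) begins 54 mm behind the grasp point. The pads swing forward as they close: fully open they stand 13 mm farther back than shut.
Start: joints at [71.196, 7.471, 85.268, -0, 87.261, -4.893], TCP at [144.23, 582.411, 245.292] pointing down, gripper open.
Joint ranges: [-169.43, 169.43], [-51.17, 129.36], [1.28, 143.12], [-76.62, 256.62], [0, 156.53], [-152.29, 152.29]. Speed limits (degrees/s): [136.94, 136.94, 159.86, 180, 180, 180].

## Interface

Orientations are given as [roll, pitch, yaw] about the fixed x, y, z axes, in that order (R = Rz(yaw) Ry(pitch) Rx(roll)).
In Python, from bench import r, vision, job gives the robot as it stands.
- The arm moves only by the tool send_rows, never from a script. Its arguments are lists of equal length, an entry for each row: "dp": the shift along the world's x, y, z in mm, a list of three; "rot": the turn, a rotation vector about the world's x, y, z in rad, a list of three. In form: {"dp": [[tx, ty, tz], ...], "rot": [[wx, wy, wz], ...]}. A call has 1 to 5 rows; each row is the pose to reach, as a shift and turn from the pose commanded when the call began; what a row does not reach only later rows make up. A row lasts 1/8 s, in which the tool goes at most 62.5 mm and 10.7 degrees, less where a joint would pass 70% of its speed; a pose out of reach is approached as far as the arm can. A call with a gripper value outside its range is refused whole. "jaw" is the finger opening in mm, from 0 to 85.4, set as the call begins (left out, the last holds). The fingers move at their own pace and stop on an object; "force" is the grip in N (left out, the last holds). Time passes only in rows, so rows that repeat a pose let the fingers close. It gives the time, the measured TCP pose, the force and the opening at its end, in the units of the state.
- r.sense(): the state, without advancing time (a new reading comes with each control period).
- vision.snapshot(name): name is "scene" or "top" or "wrist"; returns a dict with "pixels" (480x640x3 uint8, red, green, blue), "depth" (480x640 float32, mm along the optical axis (not along the pixel's ray), 0 where there is no reading), "intrinsics" (3x3 intrinsics, pixels), "k1" (the pictures are not rectified: a ray, as slopes to the right and down, at radius r is drawn at 1 + k1 r^2 times it, then the intrinsics apply), "world_from_camera" (4x4, takes a point from camera to world coordinates); the wrist camera has in their place "T_tool_cam" (4x4, takes a point from camera to tool coordinates, whose origin is the TCP and whose axes are the tool frame's). Camera axes: x right, y down, z forward; pixel columns grow to the right and rows downward; lengths in mm; the calibration is good to about 2 mm. A picture is of the moment at which its call begins: read the wrist's pose just before it.
- job.hand_in(): hands the job in, once; it reports no verdict.
The state is a dict: "time": time; "joint_pos": joint angles; "qd": joint speeds; "joint_efforts": joint torques, N m; "tool_pos": TCP position; "tcp_rot": TCP orientation; "ft_force": force on the tool from outside, world axes, zero at the start; "wrist_torque": the same for the moment, N m; "finger_gap": finger opening in mm.
Only numpy, scipy, OpenCV 4.12 (cv2) and the standard library are available. Lean on these libraries where they do the work, as an engineer would, in place of code of your own. Each camera call takes 0.05 s, during which the arm holds its last target.

## Task

Get the clockwork rotator ready for its next run: stand the tallest of the three capped jars just to its left upright in the round rimmed holder on the rotator's low deck, and wind the rotator's key clockwise, a part-turn at a time, until its pointer stands within the broad dark band on the dial. Let go of both, and leave the two short jars standing where they are.

Things in the scene. Friction and masses are not known exactly. Their poses are not given: they have to be found in the camera images.
- rotator: Grey clockwork rotator, fixed to the table, footprint 112 mm (x) by 252 mm (y). Origin: centre of its underside; x points away from the robot at yaw 0, y to the left. The left part (+y) is a low deck 22 mm high that carries the jar holder, 70 mm from the origin; the right part (-y) is the spring housing, 108 x 108 mm and 60 mm high, with the dial and the winding key on its top, 70 mm from the origin.
- holder_floor (a point): Centre of the flat floor of the jar holder, 27 mm above the table. The holder is a round metal tray with a raised rim: 66 mm inside, 74 mm outside, rim top 13 mm above this floor (40 mm above the table). A jar's underside rests on this floor. Axes as the rotator's.
- dial_centre (a point): Centre of the white dial face (100 mm across, fixed, 61.5 mm above the table), on the axis of the key. Axes as the rotator's. Seen from above in the rotator's frame, measured counterclockwise from its x axis, the pointer's zero mark lies at 135 deg and the broad dark band, near the rim, runs from -88 deg to -128 deg.
- key (a joint): Angle of the winding key in rad; 0 = run down, grows as the key is turned clockwise seen from above. The broad dark band on the dial spans 3.9 to 4.6; solid stop at 5.5. A spring works against winding, but friction in the works is stronger than the spring, so the key stays where it is let go; turning takes about 0.09 N m at 0, rising to 0.15 N m at the band. Turning it back by hand unwinds it.
- key_grip (a point): Point on the key's axis, 34 mm above the dial face (95.5 mm above the table), in the steel key's upright flat wing. The wing is 9 mm thick (y), 64 mm long (x, 32 mm either side of the axis) with two round lobes, and stands from 14 to 46 mm above the dial face; z is up. Turns with the key: x runs along the wing to the side where the pointer is. Below the wing are a round stem 16 mm across and, 2 to 5 mm above the dial, the flat pointer.
- pointer_tip (a point): Tip of the flat pointer at the foot of the key, 40 mm from the axis, 3.5 mm above the dial face; turns with the key.
- tall_jar: The tallest of the three loose capped amber jars on the table left of the rotator: 78 mm high, body 44 mm across, ridged white cap 48 mm across from 64 mm up (fixed on). Stands upright. Origin: centre of its underside, z up. About 0.08 kg.
- short_jar_a: Loose capped jar, 58 mm high, body 38 mm and cap 42 mm across; not to be moved. Origin: centre of its underside.
- short_jar_b: Loose capped jar, 54 mm high, body 36 mm and cap 40 mm across; not to be moved. Origin: centre of its underside.
Things that resemble listed ones, but are neither listed nor needed, are in the scene too. Leave any purple look-alike of the tall_jar alone.

How it is judged (in metres and radians):
At the end, for the whole second after the job is handed in: The key rests with its pointer in the dark band (3.87 to 4.63 rad); the tall jar stands upright (within 0.1 rad) and at rest on the holder's floor inside its rim (centre within 15 mm, height within 4 mm); both short jars stand upright (value of joint key between 3.87 and 4.63 rad and velocity of joint key between -0.05 and 0.05 rad/s and horizontal distance between tall_jar and holder_floor below 0.015 m and z of tall_jar in the frame of holder_floor between -0.004 and 0.004 m and angle between each of tall_jar, short_jar_a, short_jar_b's own z axis and vertical below 0.1 rad and linear speed of tall_jar below 0.02 m/s); the robot touches nothing.
It fails at once if a short jar is moved more than 30 mm (distance of any of short_jar_a, short_jar_b from where it was at the start of the episode above 0.03 m).
It also fails if it takes over 64 s, if anything falls off the work surface, if the arm or the gripper's body presses on something with over 40 N, if the wrist force passes 120 N, or if a joint passes its speed limit or range.

## Working session

There is one attempt and no reset: what is moved stays moved. The work goes in short steps, Python scripts to look and compute and a tool call to move; the robot and the scene stay as the last step left them, time stands still between calls to the robot, and variables do not carry over. Pictures are saved under pics/ and viewed, and the job is handed in when it is done.

Besides the shell and the picture viewer there is one more tool, called as a command line: name --argument value ..., lists and objects as JSON in quotes. send_rows: Moves the arm, as the interface text tells. Its arguments: {"type":"object","properties":{"dp":{"type":"array"},"rot":{"type":"array"},"jaw":{"type":"number"},"force":{"type":"number"}},"required":["dp","rot"]}

```bash
ls; mkdir -p pics
cat > h.py <<'E'
import numpy as np, cv2
from bench import r, vision, job
def snap(n,f):
    s=r.sense(); d=vision.snapshot(n)
    cv2.imwrite('pics/'+f+'.png',cv2.cvtColor(d['pixels'],cv2.COLOR_RGB2BGR))
    np.savez('/tmp/'+f+'.npz',pos=s['tool_pos'],rot=s['tcp_rot'],**d)
    return s,d
E
python3 - <<'E'
from h import *
print(r.sense())
for n in ['scene','top','wrist']:
    s,d=snap(n,n+'0'); print(n,{k:(v if k not in('pixels','depth') else 0) for k,v in d.items()})
E
```

```text
pics
{'time': 0.0, 'joint_pos': array([ 7.11951443e+01,  7.51404138e+00,  8.53298629e+01,  1.84318225e-04,
        8.72600198e+01, -4.89300888e+00]), 'qd': array([-0.01426318, -0.05836349, -0.03298341, -0.04494289, -0.00959246,
       -0.01497338]), 'joint_efforts': array([ 2.70210250e-03, -5.69411445e+01, -5.00549948e+01,  1.50779401e-04,
        1.53220753e-02,  6.56990920e-06]), 'tool_pos': array([144.06677373, 581.91490734, 244.24991923]), 'tcp_rot': array([-1.79990952e+02,  1.03529621e-01,  7.60881524e+01]), 'ft_force': array([-1.35994336, -0.31592478,  0.41209874]), 'wrist_torque': array([ 0.02215707, -0.07873091,  0.02982952]), 'finger_gap': 85.59715912822571}
scene {'pixels': 0, 'depth': 0, 'intrinsics': array([[555.54571891,   0.        , 317.82445935],
       [  0.        , 555.54571891, 236.90101409],
       [  0.        ,   0.        ,   1.        ]]), 'k1': -0.05280864561968308, 'world_from_camera': array([[ 8.26795751e-01, -3.32787576e-01,  4.53498860e-01,
         9.49203197e+01],
       [-5.62459593e-01, -4.99041078e-01,  6.59239872e-01,
        -5.02858915e+02],
    
[... 642 characters left out ...]
1,
         1.17495312e+03],
       [ 0.00000000e+00,  0.00000000e+00,  0.00000000e+00,
         1.00000000e+00]])}
wrist {'pixels': 0, 'depth': 0, 'intrinsics': array([[367.17239004,   0.        , 317.5444817 ],
       [  0.        , 367.17239004, 246.31900782],
       [  0.        ,   0.        ,   1.        ]]), 'k1': -0.06310272420214913, 'T_tool_cam': array([[ 9.99999417e-01,  4.04907322e-04, -1.00094640e-03,
         3.19371441e-01],
       [-6.12378053e-05,  9.46799595e-01,  3.21823747e-01,
        -8.37276090e+01],
       [ 1.07800443e-03, -3.21823498e-01,  9.46799068e-01,
        -1.28782086e+02],
       [ 0.00000000e+00,  0.00000000e+00,  0.00000000e+00,
         1.00000000e+00]])}
```

View pics/scene0.png

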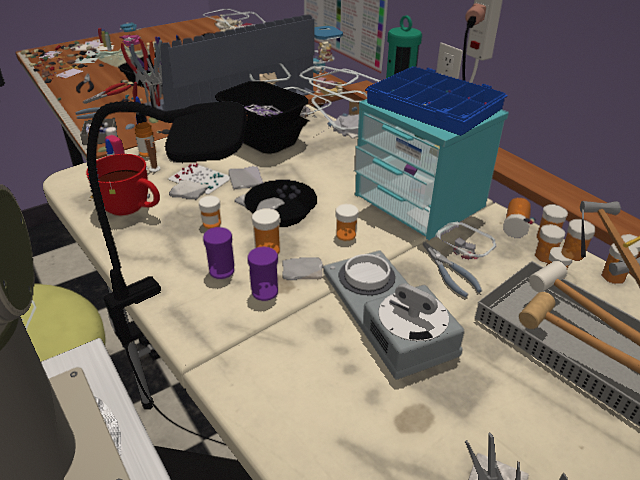

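View pics/top0.png

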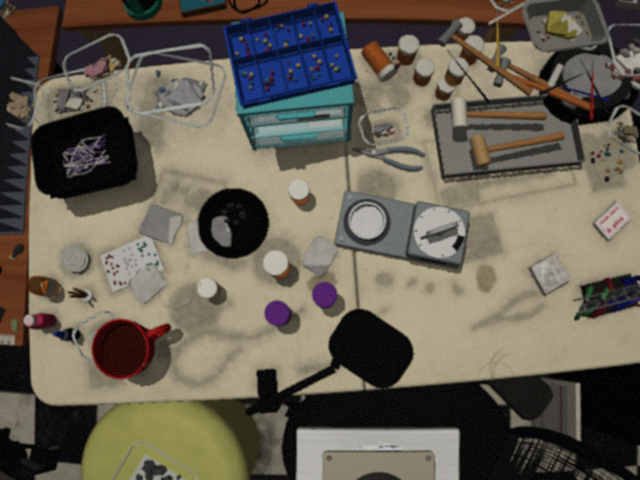

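View pics/wrist0.png

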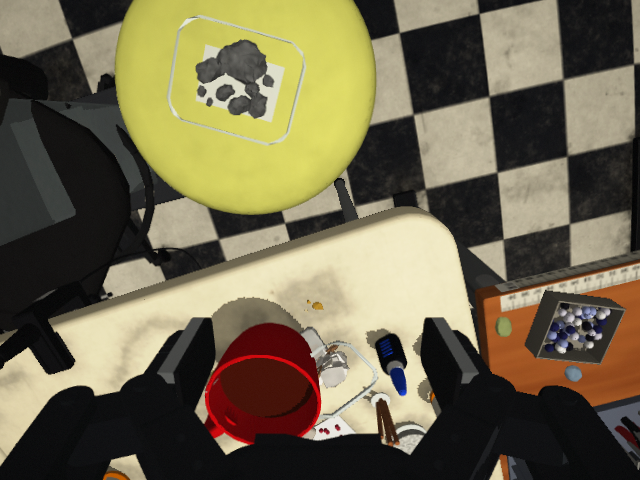

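```bash
cat >> h.py <<'E'
from scipy.spatial.transform import Rotation as R
def load(f): return np.load('/tmp/'+f+'.npz')
def T_of(d):
    if 'world_from_camera' in d: return d['world_from_camera']
    T=np.eye(4); T[:3,:3]=R.from_euler('xyz',d['rot'],degrees=True).as_matrix(); T[:3,3]=d['pos']
    return T@d['T_tool_cam']
def rays(d,uv):
    K=d['intrinsics']; uv=np.atleast_2d(uv).astype(float)
    # invert: distorted = (1+k1 r^2) * s
    p=cv2.undistortPoints(uv.reshape(-1,1,2),K,np.array([float(d['k1']),0,0,0]),None,None,None,(3,50,1e-10)) if False else cv2.undistortPoints(uv.reshape(-1,1,2),K,np.array([float(d['k1']),0,0,0]))
    p=p.reshape(-1,2); T=T_of(d)
    return T[:3,3], np.c_[p,np.ones(len(p))]@T[:3,:3].T
def onplane(d,uv,z):
    o,v=rays(d,uv); return o+v*((z-o[2])/v[:,2])[:,None]
def dpts(d,uv):
    uv=np.atleast_2d(uv); o,v=rays(d,uv); z=np.array([d['depth'][int(b),int(a)] for a,b in uv]); return o+v*z[:,None]
def proj(d,P):
    T=np.linalg.inv(T_of(d)); q=np.atleast_2d(P)@T[:3,:3].T+T[:3,3]
    return cv2.projectPoints(q.reshape(-1,1,3),np.zeros(3),np.zeros(3),d['intrinsics'],np.array([float(d['k1']),0,0,0]))[0].reshape(-1,2)
def tri(ds,uvs):
    A=np.zeros((3,3));b=np.zeros(3);L=[]
    for d,uv in zip(ds,uvs):
        o,v=rays(d,uv); v=v[0]/np.linalg.norm(v[0]); M=np.eye(3)-np.outer(v,v); A+=M;b+=M@o; L.append((o,M))
    p=np.linalg.solve(A,b); return p,[np.linalg.norm(M@(p-o)) for o,M in L]
E
python3 - <<'E'
from h import *
np.set_printoptions(precision=1,suppress=True)
t=load('top0'); s=load('scene0')
print('top'); 
for n,p in dict(tall=(276,264),a=(299,190),b=(207,289),pur1=(278,313),pur2=(324,295),lamp=(370,345),lampL=(335,340),lampfar=(375,315),lampnear=(375,380),lamprt=(408,350),arm=(300,380),base=(267,390),hold=(367,221),dial=(440,234),drawer=(290,60)).items(): print(n,p,dpts(t,p)[0])
print('scene')
for n,p in dict(tall=(266,216),a=(346,210),b=(209,201),pur1=(218,235),pur2=(263,254),lamp=(205,135),l1=(170,145),l2=(240,150),arm=(110,110),arm2=(93,160),hold=(367,272),dial=(415,315),cab=(430,100)).items(): print(n,p,dpts(s,p)[0])
E
python3 - <<'E'
import cv2
a=cv2.imread('pics/scene0.png')[170:370,180:480]; cv2.imwrite('pics/c1.png',cv2.resize(a,None,fx=2.6,fy=2.6,interpolation=3))
a=cv2.imread('pics/top0.png')[170:330,190:480]; cv2.imwrite('pics/c2.png',cv2.resize(a,None,fx=2.7,fy=2.7,interpolation=3))
E
```

```text
top
tall (276, 264) [461.8 197.4  80.9]
a (299, 190) [608.7 158.   60.9]
b (207, 289) [415.5 331.6  55.7]
pur1 (278, 313) [370.7 192.   79.3]
pur2 (324, 295) [404.8 107.3  79.5]
lamp (370, 345) [317.4  38.3 355.3]
lampL (335, 340) [323.9  86.4 354.4]
lampfar (375, 315) [358.8  31.  348.2]
lampnear (375, 380) [269.2  30.8 348.1]
lamprt (408, 350) [310.7 -13.9 356.4]
arm (300, 380) [242.9 154.1   2. ]
base (267, 390) [223.5 217.2  15.1]
hold (367, 221) [554.5  25.   29.9]
dial (440, 234) [ 522.3 -111.6   71.8]
drawer (290, 60) [809.5 169.1 208.5]
scene
tall (266, 216) [465.9 194.   81.1]
a (346, 210) [610.4 157.1  60.1]
b (209, 201) [419.2 328.7  55.6]
pur1 (218, 235) [372.3 188.6  82.4]
pur2 (263, 254) [410.7 107.8  79.3]
lamp (205, 135) [302.4  16.1 353.1]
l1 (170, 145) [265.2  25.7 347.7]
l2 (240, 150) [607.7 571.8  -0.5]
arm (110, 110) [241.2 160.2 344.5]
arm2 (93, 160) [215.2 208.8 260.9]
hold (367, 272) [559.1  27.6  28.7]
dial (415, 315) [ 527.  -118.9   67.9]
cab (430, 100) [820.9 186.9 212.4]
```

View pics/c1.png

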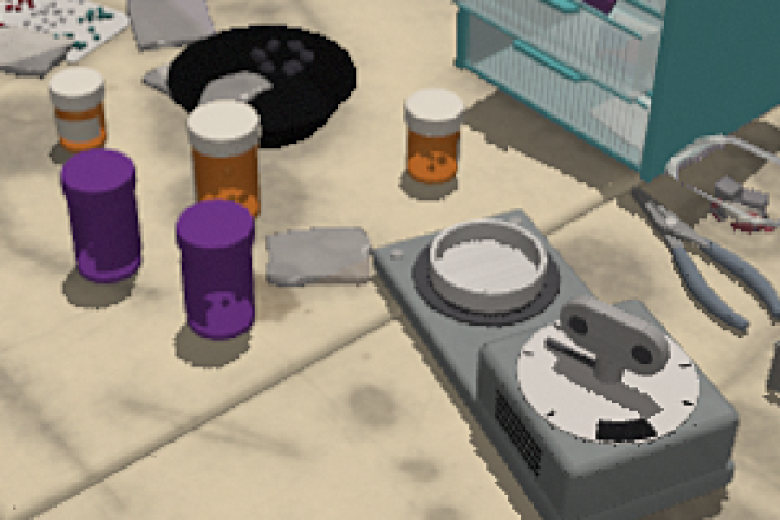

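View pics/c2.png

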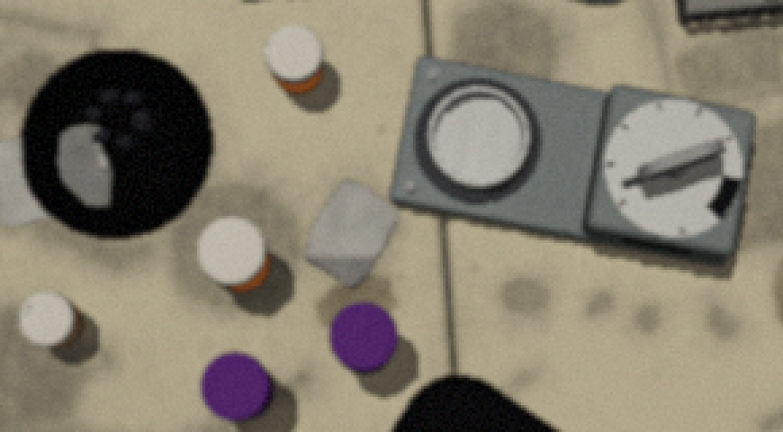

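Run:
```python
from h import *
np.set_printoptions(precision=0,suppress=True)
for n in ('top0','scene0'):
    d=load(n); vv,uu=np.mgrid[0:480,0:640]; uv=np.c_[uu.ravel(),vv.ravel()]
    P=dpts(d,uv); ok=(d['depth'].ravel()>0)&(P[:,2]>100)&(P[:,0]>150)&(P[:,0]<700)&(abs(P[:,1])<450)
    Q=P[ok]; print(n,len(Q),Q.min(0),Q.max(0))
    H={}
    for p in Q: 
        k=(int(p[0]//40*40),int(p[1]//40*40)); H.setdefault(k,[]).append(p[2])
    for k in sorted(H):
        if len(H[k])>5: print(k,len(H[k]),round(min(H[k])),round(max(H[k])))
```

```text
Still running in the background as job /tmp/bash_jobs.1000/9275e54c95e4 (pid 575). You'll get a notice when it ends.
```

```bash
kill -- -$(cat /tmp/bash_jobs.1000/9275e54c95e4/pid); sed -i "s|^def load(f).*|def load(f): return dict(np.load('/tmp/'+f+'.npz'))|" h.py
python3 - <<'E'
from h import *
np.set_printoptions(precision=0,suppress=True)
for n in ('top0','scene0'):
    d=load(n); vv,uu=np.mgrid[0:480,0:640]; uv=np.c_[uu.ravel(),vv.ravel()]
    P=dpts(d,uv); ok=(d['depth'].ravel()>0)&(P[:,2]>100)&(P[:,0]>150)&(P[:,0]<700)&(abs(P[:,1])<450)
    Q=P[ok]; print(n,len(Q),Q.min(0),Q.max(0))
    H={}
    for p in Q: 
        k=(int(p[0]//40*40),int(p[1]//40*40)); H.setdefault(k,[]).append(p[2])
    for k in sorted(H):
        if len(H[k])>5: print(k,len(H[k]),round(min(H[k])),round(max(H[k])))
E
```

```text
top0 6887 [ 162. -450.  100.] [700. 450. 574.]
(160, 440) 47 556 574
(200, 160) 170 307 350
(200, 200) 102 105 319
(240, -40) 27 344 352
(240, 0) 392 340 353
(240, 40) 96 345 353
(240, 80) 153 350 362
(240, 120) 295 346 362
(240, 160) 91 336 354
(280, -40) 382 347 357
(280, 0) 834 345 358
(280, 40) 807 346 360
(280, 80) 344 341 360
(320, -40) 128 346 359
(320, 0) 675 345 362
(320, 40) 837 349 363
(320, 80) 151 345 360
(360, -480) 10 116 122
(360, -440) 168 100 185
(360, -400) 186 101 177
(360, -360) 61 115 183
(360, 0) 10 348 359
(360, 40) 91 349 362
(400, -480) 56 110 183
(400, -440) 176 100 188
(400, -400) 53 100 121
(480, -120) 20 100 109
(520, -160) 48 101 110
(520, -120) 85 100 111
(680, 120) 95 118 129
(680, 160) 139 106 131
(680, 200) 133 100 134
(680, 240) 21 101 130
scene0 8004 [ 202. -421.  100.] [700. 246. 362.]
(200, 160) 367 291 348
(200, 200) 1097 100 313
(240, -40) 165 337 351
(240, 0) 479 336 351
(240, 40) 58 347 351
(240, 80) 229 347 360
(240, 120) 300 341 360
(240, 160) 41 333 353
(280, -40) 748 339 356
(280, 0) 673 349 356
(280, 40) 622 348 360
(280, 80) 221 345 359
(320, -40) 201 343 358
(320, 0) 555 348 361
(320, 40) 539 354 362
(320, 80) 46 355 359
(360, -400) 423 129 179
(360, -360) 326 118 182
(360, 0) 24 349 361
(360, 40) 49 355 362
(400, -440) 47 179 188
(480, -120) 36 100 109
(520, -160) 149 100 111
(520, -120) 174 100 111
(680, 120) 81 119 127
(680, 160) 123 100 129
(680, 200) 207 100 129
(680, 240) 24 101 127
```

Run:
```python
from h import *
np.set_printoptions(precision=0,suppress=True)
for n in ('top0','scene0'):
    d=load(n); vv,uu=np.mgrid[0:480,0:640]; uv=np.c_[uu.ravel(),vv.ravel()]
    P=dpts(d,uv); ok=(d['depth'].ravel()>0)&(P[:,2]>100)&(P[:,0]<200)&(P[:,0]>-300)&(P[:,1]>-200)
    Q=P[ok]; U=uv[ok]; print(n,len(Q))
    H={}
    for p,u in zip(Q,U): 
        k=(int(p[0]//60*60),int(p[1]//60*60)); H.setdefault(k,[]).append((p[2],*u))
    for k in sorted(H):
        if len(H[k])>5: a=np.array(H[k]); print(k,len(a),a.min(0),a.max(0))
```

```text
top0 1762
(60, 480) 88 [295.  31. 466.] [350.  56. 474.]
(60, 540) 19 [315.   6. 466.] [375.  27. 475.]
(120, 420) 66 [555.   0. 472.] [574.  14. 479.]
(120, 480) 599 [246.  25. 445.] [351.  59. 471.]
(120, 540) 926 [295.   0. 431.] [407.  40. 473.]
(120, 600) 64 [242.   0. 427.] [281.  10. 436.]
scene0 9438
(0, -120) 1559 [100.   0. 314.] [294.  35. 464.]
(0, -60) 3011 [100.   0. 322.] [266.  51. 442.]
(60, -120) 894 [268.   0. 254.] [339.  24. 322.]
(60, -60) 3332 [100.   0. 184.] [370.  55. 414.]
(60, 0) 580 [105.   1. 184.] [368.  52. 387.]
(120, 600) 57 [244.   0.  68.] [275.   4.  86.]
```

send_rows --dp '[[25, -45, 10], [65, -90, 20], [105, -135, 30], [145, -185, 40], [185, -235, 45]]' --rot '[[0, 0, 0.04], [0, 0, 0.08], [0, 0, 0.12], [0, 0, 0.16], [0, 0, 0.2]]'

```text
time: 0.78
tool_pos: [327.7, 349.0, 290.5]
tcp_rot: [180.0, -0.0, 87.6]
ft_force: [0.9, 0.7, -0.3]
finger_gap: 85.4
```

```bash
cat >> h.py <<'E'
def log():
    import json
    s=r.sense(); open('/tmp/log.txt','a').write(json.dumps({k:np.asarray(v).tolist() for k,v in s.items()})+'\n')
    print({k:np.round(s[k],2).tolist() for k in ('time','joint_pos','tool_pos','tcp_rot','ft_force','finger_gap')}); return s
E
python3 -c "
from h import *
log()"
```

```text
{'time': 0.78, 'joint_pos': [40.67, -12.5, 99.98, -0.0, 92.47, -46.98], 'tool_pos': [327.66, 349.0, 290.45], 'tcp_rot': [179.96, -0.03, 87.65], 'ft_force': [0.86, 0.73, -0.29], 'finger_gap': 85.42}
```

send_rows --dp '[[30, -45, 0], [60, -90, -5], [90, -125, -10], [105, -160, -15], [105, -160, -15]]' --rot '[[0, 0, 0.03], [0, 0, 0.05], [0, 0, 0.05], [0, 0, 0.05], [0, 0, 0.05]]'

```text
time: 1.4
tool_pos: [432.2, 188.3, 274.1]
tcp_rot: [-179.9, 0.1, 90.2]
ft_force: [0.6, -0.2, -0.9]
finger_gap: 85.6
```

```bash
python3 -c "
from h import *
log(); snap('wrist','w1')"
```

```text
{'time': 1.4, 'joint_pos': [17.33, -13.33, 102.38, -0.03, 91.04, -72.87], 'tool_pos': [432.22, 188.31, 274.1], 'tcp_rot': [-179.93, 0.06, 90.2], 'ft_force': [0.55, -0.2, -0.86], 'finger_gap': 85.62}
```

View pics/w1.png

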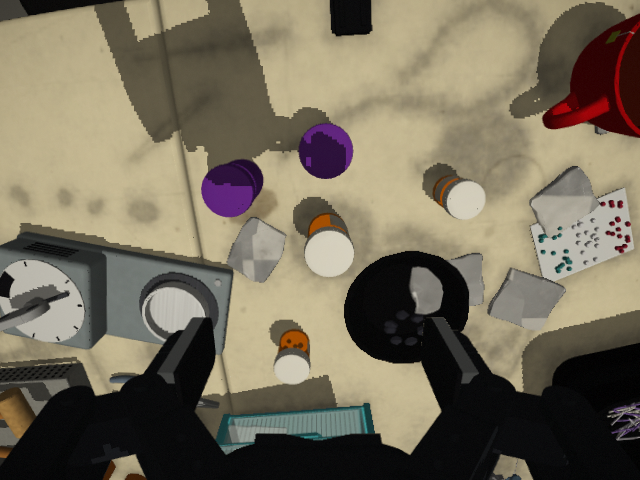

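```bash
cat > m.py <<'E'
from h import *
np.set_printoptions(precision=1,suppress=True)
def white(d,c,rad,thr=130,sat=45):
    im=cv2.cvtColor(d['pixels'],cv2.COLOR_RGB2HSV); m=((im[...,2]>thr)&(im[...,1]<sat)).astype(np.uint8)
    k=np.zeros_like(m); cv2.circle(k,c,rad,1,-1); m&=k
    n,l,st,ce=cv2.connectedComponentsWithStats(m); i=1+np.argmax(st[1:,4])
    cs,_=cv2.findContours((l==i).astype(np.uint8),cv2.RETR_EXTERNAL,cv2.CHAIN_APPROX_NONE)
    c=max(cs,key=cv2.contourArea); e=cv2.fitEllipse(cv2.convexHull(c)); return e,st[i,4]
E
python3 - <<'E'
from m import *
t=load('top0'); s=load('scene0'); w=load('w1')
for n,ct,cw,cs in [('tall',(276,264),(329,253),(266,216)),('a',(299,190),(292,368),(346,212)),('b',(207,289),(464,199),(209,201))]:
    es=[white(d,c,q) for d,c,q in ((t,ct,17),(w,cw,30),(s,cs,18))]
    print(n,[(np.round(e[0],1),np.round(e[1],1),a) for e,a in es])
    print(tri([t,w],[es[0][0][0],es[1][0][0]]),tri([t,w,s],[e[0][0] for e in es]))
    print(dpts(w,[es[1][0][0]]),dpts(t,[es[0][0][0]]))
E
for f in top0 w1; do python3 - $f <<'E'
import cv2,sys
f=sys.argv[1]
a=cv2.imread('pics/%s.png'%f)
a=a[180:275,325:480] if f=='top0' else a[210:370,0:250]
k=5 if f=='top0' else 3
cv2.imwrite('pics/r_%s.png'%f,cv2.resize(a,None,fx=k,fy=k,interpolation=2))
E
done
```

```text
tall [(array([274.9, 261.9]), array([25.2, 26.1]), np.int32(522)), (array([328.9, 253.2]), array([46.3, 49. ]), np.int32(1797)), (array([267.5, 212.1]), array([24.2, 33.1]), np.int32(507))]
(array([466.2, 199.5,  76.4]), [np.float64(0.41453021760742575), np.float64(0.4145302176074864)]) (array([466.5, 198.3,  84.5]), [np.float64(1.4374740299926696), np.float64(3.232212709113179), np.float64(4.559909848102337)])
[[465.6 199.1  77.6]] [[466.1 199.7  78.3]]
a [(array([298.3, 188.6]), array([20.1, 21.7]), np.int32(352)), (array([291.4, 369.1]), array([29.7, 35.4]), np.int32(836)), (array([346.8, 209.9]), array([13.2, 22.4]), np.int32(238))]
(array([612.4, 159.5,  57.1]), [np.float64(0.2205454582017372), np.float64(0.22054545820165772)]) (array([612.9, 159.3,  57.5]), [np.float64(0.5785945267024899), np.float64(0.6271138840349747), np.float64(1.0970864378324812)])
[[610.9 159.4  59. ]] [[612.7 159.7  56.5]]
b [(array([206.2, 287.4]), array([19.6, 21.5]), np.int32(338)), (array([465.6, 199.8]), array([36.3, 41.1]), np.int32(1183)), (array([208.7, 201. ]), array([11.9, 21. ]), np.int32(203))]
(array([419.5, 334.8,  47.8]), [np.float64(0.28534726294203877), np.float64(0.2853472629421543)]) (array([419.3, 333.2,  52.6]), [np.float64(0.8099914278865009), np.float64(0.6877455149901902), np.float64(0.9593615563960528)])
[[418.7 332.5  53.2]] [[418.4 332.8  57.7]]
```

View pics/r_top0.png

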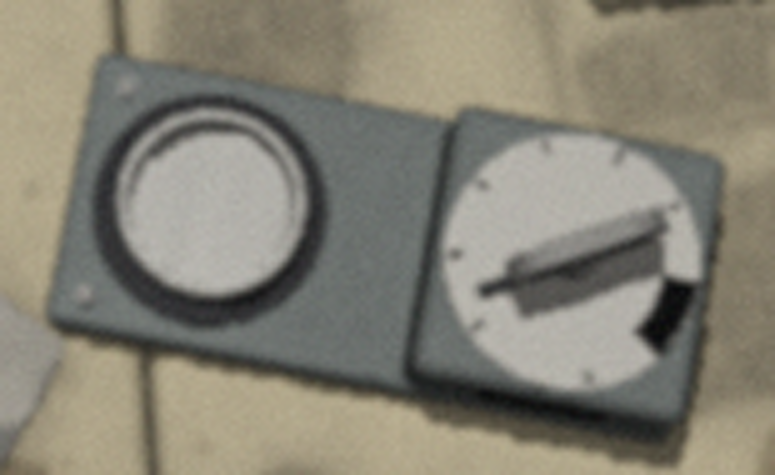

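View pics/r_w1.png

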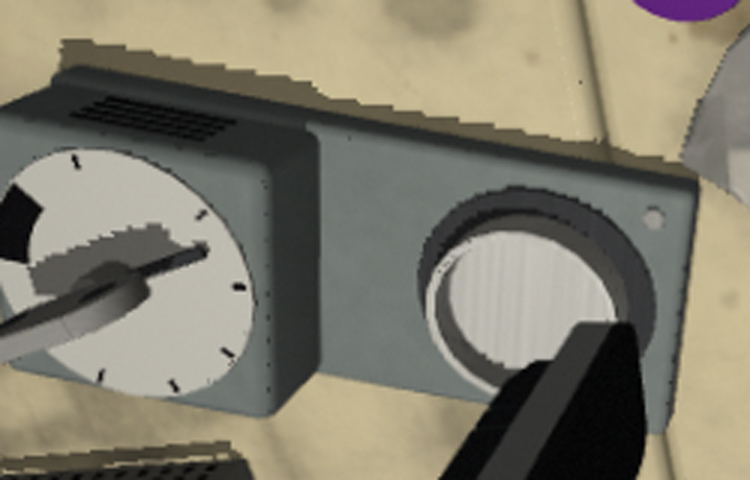

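Run:
```python
from m import *
from scipy.optimize import least_squares
t=load('top0'); s=load('scene0'); w=load('w1')
def fitc(P):
    f=lambda p: np.hypot(P[:,0]-p[0],P[:,1]-p[1])-p[2]
    o=least_squares(f,[*P[:,:2].mean(0),40],loss='soft_l1',f_scale=1.); return o.x,np.sqrt(np.median(o.fun**2))
def hull(d,c,rad,thr,sat):
    im=cv2.cvtColor(d['pixels'],cv2.COLOR_RGB2HSV); m=((im[...,2]>thr)&(im[...,1]<sat)).astype(np.uint8)
    k=np.zeros_like(m); cv2.circle(k,c,rad,1,-1); m&=k
    n,l,st,ce=cv2.connectedComponentsWithStats(m); i=1+np.argmax(st[1:,4])
    cs,_=cv2.findContours((l==i).astype(np.uint8),cv2.RETR_EXTERNAL,cv2.CHAIN_APPROX_NONE)
    return cv2.convexHull(max(cs,key=cv2.contourArea))[:,0].astype(float)
H={}
for n,d,c,rad in (('top',t,(440,232),34),('scene',s,(415,312),40)):
    for thr in (140,):
        h=hull(d,c,rad,thr,40); H[n]=(cv2.fitEllipse(h.astype(np.float32))[0]); print(n,thr,h.min(0),h.max(0),fitc(onplane(d,h,61.5)))
print('dial tri',tri([t,s],[H['top'],H['scene']]))
for n,d,c,rad in (('top',t,(367,221),24),('scene',s,(367,270),30),('w1',w,(170,311),34)):
    h=hull(d,c,rad,140,40); H[n]=cv2.fitEllipse(h.astype(np.float32))[0]; print(n,h.min(0),h.max(0),H[n],fitc(onplane(d,h,40)),fitc(onplane(d,h,27)))
print('holder tri',tri([t,s],[H['top'],H['scene']]))
# pointer tip
print('tip top',onplane(t,[(325+485/5,180+290/5)],65),'scene?')
# depth check
print(dpts(t,[(365,222),(445,250)]),dpts(s,[(367,272),(395,320)]))
```

```text
top 140 [414. 207.] [464. 257.] (array([ 528.8, -111.8,   49.7]), np.float64(0.17300591887273684))
scene 140 [378. 293.] [425. 339.] (array([ 528.5, -109.5,   47.5]), np.float64(1.1098043151900754))
dial tri (array([ 522. , -107.5,   59.2]), [np.float64(7.925903430415455), np.float64(7.925903430415607)])
top [349. 206.] [385. 238.] (367.5606994628906, 221.66294860839844) (array([553.2,  25. ,  34.5]), np.float64(0.9024481280936308)) (array([555.8,  24.3,  34.9]), np.float64(0.9085453109876878))
scene [345. 253.] [389. 283.] (367.5126647949219, 267.435791015625) (array([557.9,  26.7,  37.4]), np.float64(0.6917501576605716)) (array([568.2,  38.5,  38.2]), np.float64(0.7058794450827506))
w1 [142. 287.] [203. 341.] (171.21214294433594, 313.45416259765625) (array([555.5,  25.1,  36.3]), np.float64(0.19124502990175785)) (array([562.9,  19.3,  37.6]), np.float64(0.19807406591554155))
holder tri (array([552.6,  23.3,  44. ]), [np.float64(2.4545847338305857), np.float64(2.4545847338306475)])
tip top [[515.5 -78.   65. ]] scene?
[[ 553.2   28.7   26. ]
 [ 493.4 -122.8   59.9]] [[ 559.1   27.6   28.7]
 [ 501.2 -106.5   62.2]]
```

send_rows --dp '[[17, 6, -30], [34, 11, -60], [34, 11, -90], [34, 11, -104], [34, 11, -104]]' --rot '[[0, 0, 0], [0, 0, 0], [0, 0, 0], [0, 0, 0], [0, 0, 0]]'

```text
time: 2.08
tool_pos: [464.7, 202.0, 170.3]
tcp_rot: [-179.9, 0.0, 90.5]
ft_force: [-0.7, -0.2, 0.2]
finger_gap: 85.3
```

```bash
cat > kin.py <<'E'
import json,numpy as np
from scipy.optimize import least_squares
S=[json.loads(l) for l in open('/tmp/log.txt')]
S.append(dict(joint_pos=[71.195,7.514,85.33,0,87.26,-4.9],tool_pos=[144.07,581.9,244.25]))
q=np.deg2rad([s['joint_pos'] for s in S]); p=np.array([s['tool_pos'] for s in S])
c,s_=np.cos(q[:,0]),np.sin(q[:,0])
rr=p[:,0]*c+p[:,1]*s_; lat=-p[:,0]*s_+p[:,1]*c
print('lat',lat.round(1))
A=q[:,1];B=q[:,1]+q[:,2];C=B+q[:,4]
def f(x):
    a1,h,L1,L2,e,t=x
    return np.r_[a1+L1*np.sin(A)+L2*np.sin(B)-e*np.cos(B)+t*np.sin(C)-rr, h+L1*np.cos(A)+L2*np.cos(B)+e*np.sin(B)+t*np.cos(C)-p[:,2], 0.001*(t-265),0.003*a1, 0.003*e]
o=least_squares(f,[0,200,400,450,0,265]); print(o.x.round(1), np.abs(o.fun).max().round(2))
a1,h,L1,L2,e,t=o.x
for i in range(len(S)): print('elbow r,z',round(a1+L1*np.sin(A[i])),round(h+L1*np.cos(A[i])),'wrist',round(rr[i]-t*np.sin(C[i])),round(p[i,2]-t*np.cos(C[i])))
E
python3 -c "
from h import *
log(); snap('wrist','w2'); snap('scene','s2'); snap('top','t2')"; python3 kin.py
```

```text
{'time': 2.08, 'joint_pos': [17.69, -4.19, 105.09, 0.01, 79.21, -72.78], 'tool_pos': [464.74, 202.02, 170.26], 'tcp_rot': [-179.89, 0.02, 90.47], 'ft_force': [-0.71, -0.17, 0.23], 'finger_gap': 85.27}
lat [51.2 51.  51.3 51.2]
[ -0.  295.7 369.  553.4 -61.7 328.2] 0.19
elbow r,z -80 656 wrist 476 619
elbow r,z -85 655 wrist 469 602
elbow r,z -27 664 wrist 505 498
elbow r,z 48 662 wrist 598 572
```

View pics/s2.png

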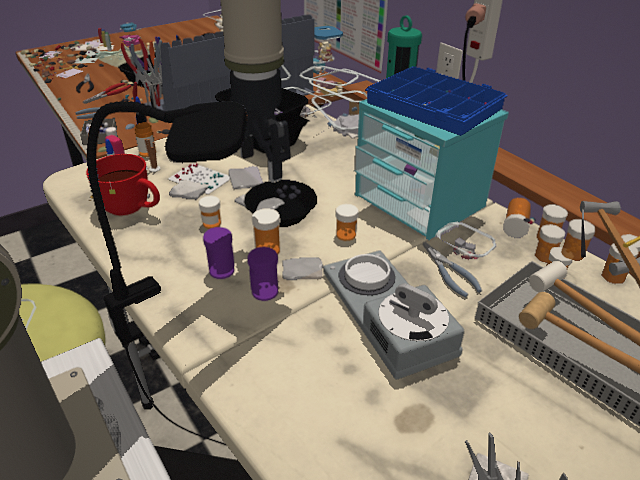

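View pics/t2.png

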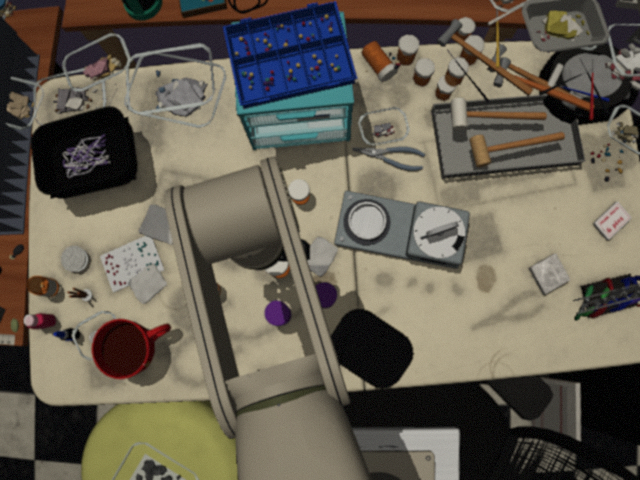

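View pics/w2.png

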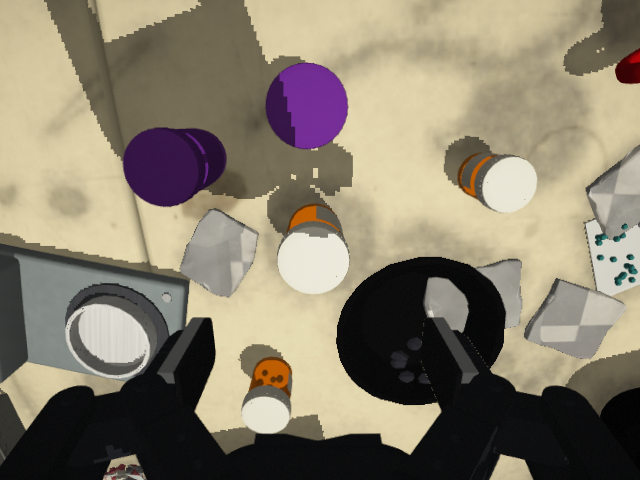

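Run:
```python
from m import *
t=load('top0'); w=load('w2'); t2=load('t2')
print('bowl',dpts(t,[(233,223),(233,254),(255,245),(264,223),(245,252),(201,223),(233,192)]))
print('bowl w2',dpts(w,[(345,370),(340,330),(420,259),(360,290)]))
e,a=white(w,(313,259),40); print(e,onplane(w,[e[0]],78),dpts(w,[e[0]]))
e0,a=white(t,(276,264),17); print(tri([t,w],[e0[0],e[0]]))
print('forearm',dpts(t2,[(275,400),(320,360),(210,360),(300,270),(190,260),(230,210),(275,170)]))
```

```text
bowl [[554.3 294.8   2.5]
 [487.2 288.2  28.2]
 [504.4 244.1  34.9]
 [548.9 227.9  31.6]
 [490.7 263.7  33.1]
 [549.1 354.9  28.2]
 [611.9 292.1  31. ]]
bowl w2 [[583.5 227.   34.5]
 [543.2 221.4  35.1]
 [480.6 281.8  33.8]
 [506.3 236.1  35.9]]
((313.1669921875, 259.9396667480469), (67.18247985839844, 72.66960906982422), 85.73592376708984) [[465.3 199.5  78. ]] [[465.  199.5  78.7]]
(array([466.3, 199.7,  75.8]), [np.float64(0.3156436056579446), np.float64(0.3156436056579417)])
forearm [[269.2 141.7 617.8]
 [306.3 100.5 605.1]
 [304.2 207.8 598.4]
 [394.3 121.8 588.8]
 [404.4 235.5 580.6]
 [459.3 197.9 569. ]
 [503.4 151.5 567.3]]
```

send_rows --dp '[[-2, 1, -25], [-2, 1, -50], [-2, 1, -75], [-2, 1, -90], [-2, 1, -90]]' --rot '[[0, 0, 0], [0, 0, 0], [0, 0, 0], [0, 0, 0], [0, 0, 0]]'

```text
time: 2.85
tool_pos: [463.4, 202.4, 80.7]
tcp_rot: [-179.9, 0.0, 90.4]
ft_force: [-0.6, 0.0, 0.1]
finger_gap: 85.5
```

```bash
python3 -c "
from h import *
log(); snap('wrist','w3')"; python3 kin.py
```

```text
{'time': 2.85, 'joint_pos': [17.79, 1.36, 109.61, 0.0, 69.09, -72.62], 'tool_pos': [463.39, 202.43, 80.69], 'tcp_rot': [-179.94, 0.02, 90.41], 'ft_force': [-0.59, 0.04, 0.07], 'finger_gap': 85.54}
lat [51.2 51.  51.3 51.2 51.2]
[ -0.  300.9 369.  553.4 -61.6 333.5] 0.18
elbow r,z -80 661 wrist 476 624
elbow r,z -85 660 wrist 469 608
elbow r,z -27 669 wrist 505 504
elbow r,z 9 670 wrist 503 414
elbow r,z 48 667 wrist 598 578
```

View pics/w3.png

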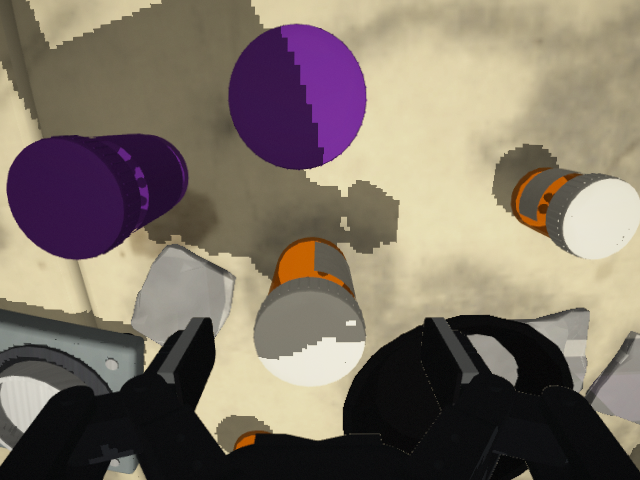

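send_rows --dp '[[2.3, -3, -10], [2.3, -3, -18.5], [2.3, -3, -18.5]]' --rot '[[0, 0, 0], [0, 0, 0], [0, 0, 0]]'

```text
time: 3.28
tool_pos: [465.4, 199.3, 61.5]
tcp_rot: [-179.9, 0.0, 90.4]
ft_force: [0.3, 0.7, -0.4]
finger_gap: 85.3
```

send_rows --dp '[[0, 0, 0], [0, 0, 0], [0, 0, 0], [0, 0, 0], [0, 0, 0]]' --rot '[[0, 0, 0], [0, 0, 0], [0, 0, 0], [0, 0, 0], [0, 0, 0]]' --jaw 40 --force 25

```text
time: 3.9
tool_pos: [466.4, 199.7, 62.9]
tcp_rot: [180.0, -0.0, 90.4]
ft_force: [-0.2, -0.8, 4.5]
finger_gap: 45.9
```

```bash
python3 -c "
from h import *
log(); snap('wrist','w4')"; python3 kin.py|tail -3
```

```text
{'time': 3.9, 'joint_pos': [17.38, 2.97, 110.03, 0.0, 66.94, -73.03], 'tool_pos': [466.4, 199.66, 62.91], 'tcp_rot': [179.95, -0.01, 90.41], 'ft_force': [-0.22, -0.79, 4.49], 'finger_gap': 45.95}
elbow r,z 9 676 wrist 503 421
elbow r,z 19 676 wrist 504 403
elbow r,z 48 673 wrist 598 585
```

View pics/w4.png

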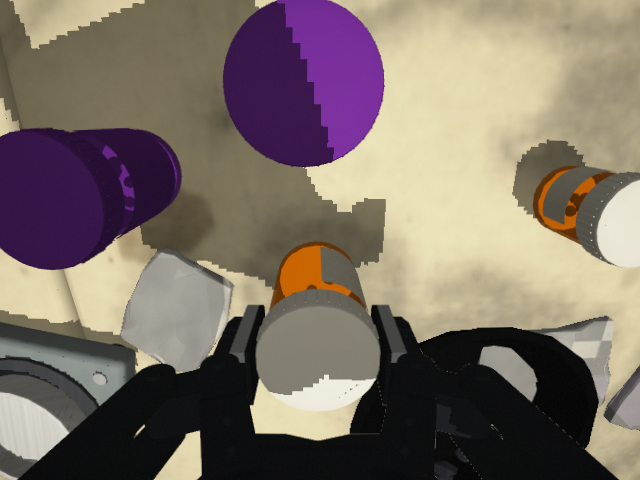

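send_rows --dp '[[0, 0, 0], [0, 0, 0]]' --rot '[[0, 0, 0], [0, 0, 0]]' --jaw 38 --force 35

```text
time: 4.2
tool_pos: [466.5, 199.6, 63.0]
tcp_rot: [179.9, -0.0, 90.4]
ft_force: [-0.4, 0.2, 5.1]
finger_gap: 45.8
```

send_rows --dp '[[0, 0, 15], [0, 0, 40], [0, 0, 70], [0, 0, 80], [0, 0, 80]]' --rot '[[0, 0, 0], [0, 0, 0], [0, 0, 0], [0, 0, 0], [0, 0, 0]]'

```text
time: 4.82
tool_pos: [466.4, 199.7, 143.1]
tcp_rot: [179.9, -0.0, 90.4]
ft_force: [-0.8, -0.5, -1.7]
finger_gap: 45.3
```

```bash
python3 -c "
from h import *
log(); snap('wrist','w5');snap('scene','s5')"
```

```text
{'time': 4.82, 'joint_pos': [17.38, -2.8, 106.72, -0.0, 76.0, -73.03], 'tool_pos': [466.42, 199.67, 143.06], 'tcp_rot': [179.92, -0.02, 90.41], 'ft_force': [-0.83, -0.5, -1.67], 'finger_gap': 45.33}
```

View pics/w5.png

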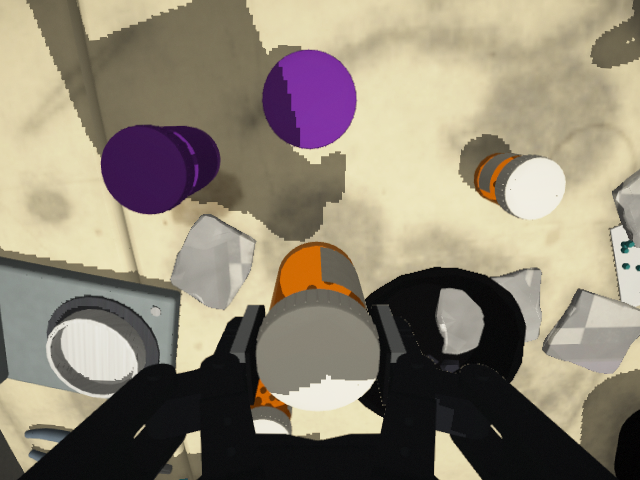

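View pics/s5.png

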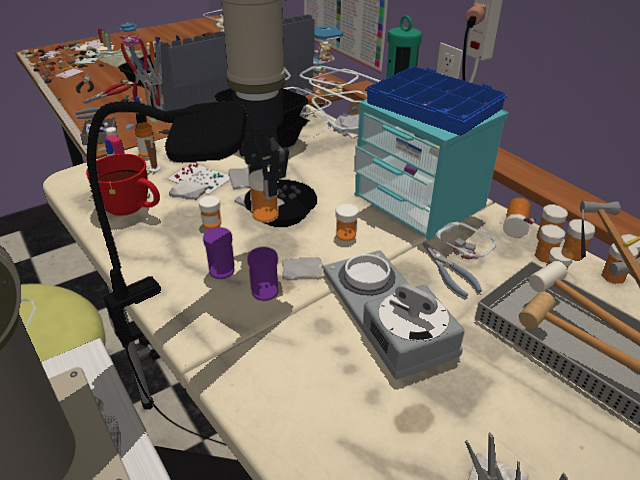

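send_rows --dp '[[20, -40, 0], [45, -85, 0], [70, -130, 0], [90, -165, 0], [90, -174, 0]]' --rot '[[0, 0, 0], [0, 0, 0], [0, 0, 0], [0, 0, 0], [0, 0, 0]]'

```text
time: 5.55
tool_pos: [556.0, 23.4, 140.8]
tcp_rot: [-179.9, 0.0, 90.3]
ft_force: [0.4, 0.2, -1.0]
finger_gap: 44.9
```

send_rows --dp '[[0, 0, 0], [0, 0, 0]]' --rot '[[0, 0, 0], [0, 0, 0]]'

```text
time: 5.8
tool_pos: [555.2, 26.6, 141.8]
tcp_rot: [-179.9, -0.0, 90.5]
ft_force: [-0.2, 0.8, -1.5]
finger_gap: 45.8
```

```bash
python3 -c "
from h import *
log(); snap('wrist','w6');snap('scene','s6')"
```

```text
{'time': 5.8, 'joint_pos': [-2.55, 4.93, 99.03, 0.02, 76.12, -93.02], 'tool_pos': [555.18, 26.63, 141.78], 'tcp_rot': [-179.92, -0.03, 90.46], 'ft_force': [-0.18, 0.78, -1.5], 'finger_gap': 45.78}
```

View pics/w6.png

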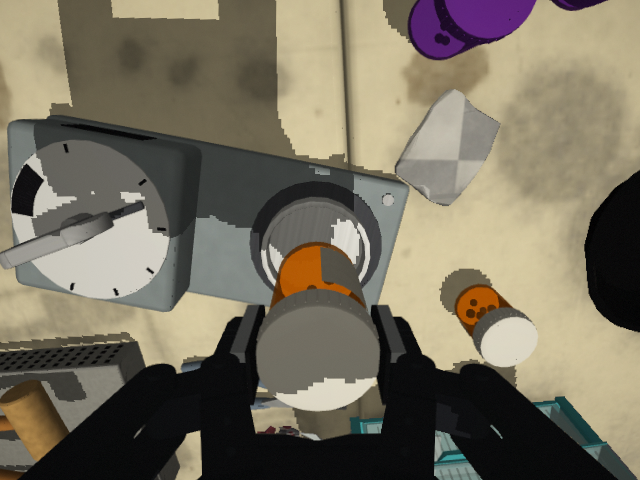

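View pics/s6.png

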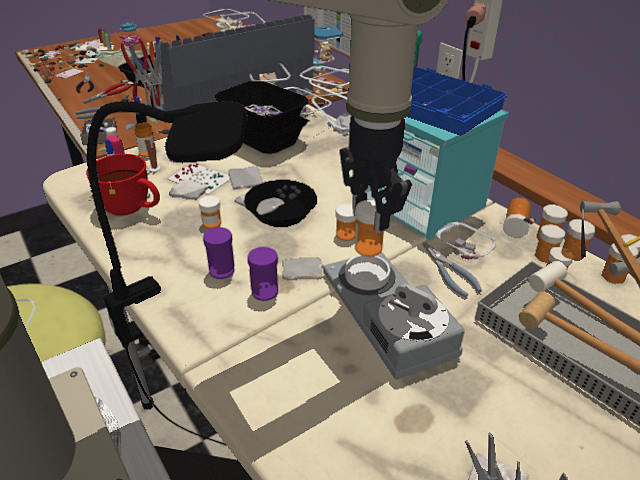

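Run:
```python
from m import *
w=load('w6'); im=w['pixels'][:,:,::-1].copy()
a=np.linspace(0,2*np.pi,40)
for rad,z,c in ((37,40,(0,0,255)),(33,40,(0,255,0))):
    for u in proj(w,np.c_[556.5+rad*np.cos(a),25.7+rad*np.sin(a),0*a+z]): cv2.circle(im,tuple(np.round(u*1).astype(int)),0,c,-1)
for rad,z,c in ((50,61.5,(0,0,255)),):
    for u in proj(w,np.c_[528.8+rad*np.cos(a),-111.8+rad*np.sin(a),0*a+z]): cv2.circle(im,tuple(np.round(u*1).astype(int)),0,c,-1)
cv2.imwrite('pics/c6.png',cv2.resize(im[120:320,0:420],None,fx=1.9,fy=1.9,interpolation=0))
```

```text
(no output)
```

View pics/c6.png

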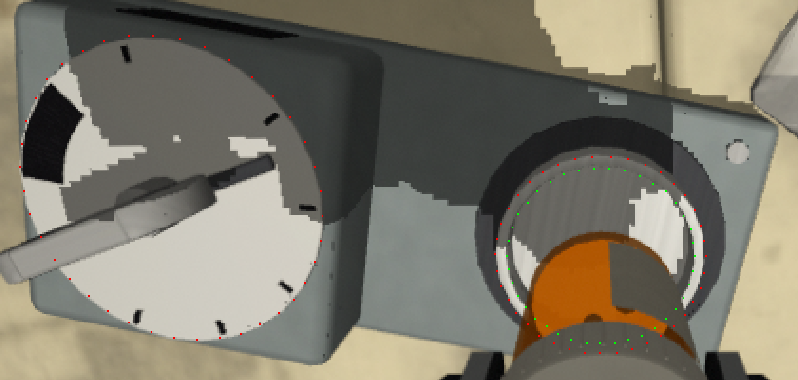

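send_rows --dp '[[1, -1, -20], [1, -1, -36], [1, -1, -44], [1, -1, -48], [1, -1, -50]]' --rot '[[0, 0, 0], [0, 0, 0], [0, 0, 0], [0, 0, 0], [0, 0, 0]]'

```text
time: 6.52
tool_pos: [557.1, 24.5, 92.4]
tcp_rot: [180.0, 0.0, 90.4]
ft_force: [0.8, 0.4, -0.2]
finger_gap: 45.6
```

```bash
python3 -c "
from h import *
log(); snap('wrist','w7');snap('scene','s7')
import cv2
a=cv2.imread('pics/s7.png')[150:330,280:480];cv2.imwrite('pics/c7.png',cv2.resize(a,None,fx=3,fy=3))"
```

```text
{'time': 6.52, 'joint_pos': [-2.75, 8.25, 100.96, 0.0, 70.79, -93.16], 'tool_pos': [557.12, 24.51, 92.35], 'tcp_rot': [180.0, 0.0, 90.41], 'ft_force': [0.8, 0.44, -0.21], 'finger_gap': 45.63}
```

View pics/c7.png

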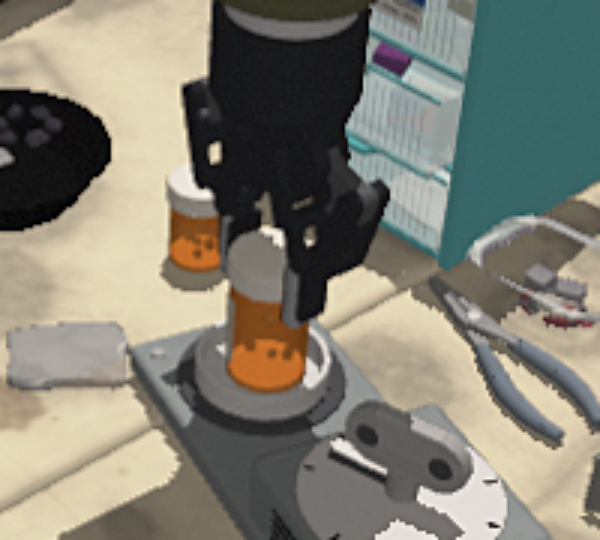

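send_rows --dp '[[0, 0, -1.5], [0, 0, -2.5], [0, 0, -2.5]]' --rot '[[0, 0, 0], [0, 0, 0], [0, 0, 0]]'

```text
time: 7.0
tool_pos: [557.1, 24.5, 90.1]
tcp_rot: [180.0, 0.0, 90.4]
ft_force: [-1.0, 0.1, -0.0]
finger_gap: 45.6
```

send_rows --dp '[[0, 0, -1], [0, 0, -1.5], [0, 0, -1.5]]' --rot '[[0, 0, 0], [0, 0, 0], [0, 0, 0]]'

```text
time: 7.38
tool_pos: [558.1, 24.5, 90.0]
tcp_rot: [179.9, 0.0, 90.4]
ft_force: [-2.6, -0.1, 8.2]
finger_gap: 45.3
```

send_rows --dp '[[0, 0, 0], [0, 0, 0], [0, 0, 0], [0, 0, 0]]' --rot '[[0, 0, 0], [0, 0, 0], [0, 0, 0], [0, 0, 0]]' --jaw 66

```text
time: 7.88
tool_pos: [556.9, 24.5, 88.3]
tcp_rot: [-180.0, 0.0, 90.4]
ft_force: [0.2, -0.1, 1.0]
finger_gap: 65.9
```

send_rows --dp '[[0, 0, 25], [0, 0, 70], [0, 0, 110], [0, 0, 110]]' --rot '[[0, 0, 0], [0, 0, 0], [0, 0, 0], [0, 0, 0]]'

```text
time: 8.38
tool_pos: [559.6, 24.5, 203.0]
tcp_rot: [179.6, 0.0, 90.4]
ft_force: [0.8, 0.5, -0.8]
finger_gap: 66.0
```

```bash
python3 -c "
from h import *
log(); snap('wrist','w8');snap('scene','s8')
import cv2
a=cv2.imread('pics/s8.png')[150:380,280:500];cv2.imwrite('pics/c8.png',cv2.resize(a,None,fx=2.6,fy=2.6))"
```

```text
{'time': 8.38, 'joint_pos': [-2.74, 2.23, 95.25, 0.0, 82.08, -93.16], 'tool_pos': [559.57, 24.46, 203.05], 'tcp_rot': [179.56, 0.02, 90.42], 'ft_force': [0.85, 0.48, -0.79], 'finger_gap': 65.97}
```

View pics/c8.png

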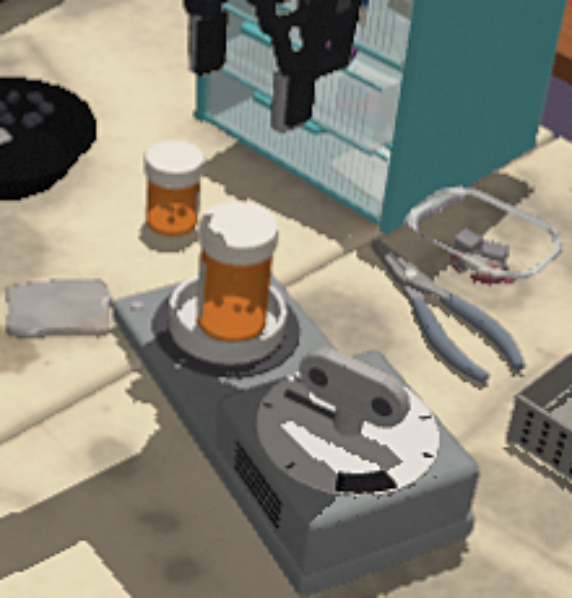

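View pics/w8.png

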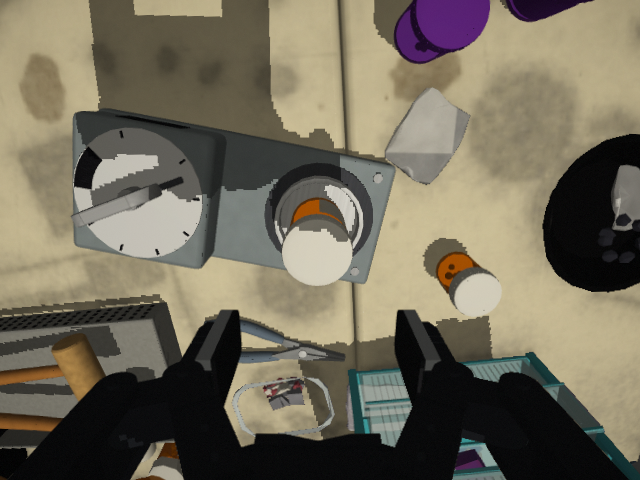

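Run:
```python
from m import *
a=cv2.imread('pics/w8.png')[110:280,60:230];cv2.imwrite('pics/c8b.png',cv2.resize(a,None,fx=3.5,fy=3.5,interpolation=0))
w=load('w8'); t=load('top0'); w6=load('w6')
for d,u in ((w6,(143,204)),(w,(183,181)),(t,(422,238))):
    P=onplane(d,[u],65)[0]; v=P[:2]-[528.8,-111.8]; print(P,np.hypot(*v),np.degrees(np.arctan2(v[1],v[0])))
e,a=white(w,(317,252),40); print('cap',e,onplane(w,[e[0]],105),dpts(w,[e[0]]))
# wing: high depth points around
vv,uu=np.mgrid[130:270,60:230]; uv=np.c_[uu.ravel(),vv.ravel()]; P=dpts(w,uv); ok=(P[:,2]>98)&(P[:,2]<112)&(np.hypot(P[:,0]-529,P[:,1]+112)<45); Q=P[ok]
c=Q[:,:2].mean(0); u,s,vh=np.linalg.svd(Q[:,:2]-c); print('wing',len(Q),c,Q[:,2].max(),np.degrees(np.arctan2(vh[0,1],vh[0,0]))%180,((Q[:,:2]-c)@vh[0]).min(),((Q[:,:2]-c)@vh[0]).max())
```

```text
[516.3 -74.2  65. ] 39.601094950677435 108.41817581158897
[517.9 -74.   65. ] 39.3809268963488 106.09515071579455
[515.5 -78.   65. ] 36.30804256633297 111.52695702427282
cap ((317.07122802734375, 254.21617126464844), (60.6779899597168, 81.45072937011719), 101.4311294555664) [[559.2  24.4 105. ]] [[559.1  24.4 105.2]]
wing 1199 [ 527.4 -106.2] 109.73853153386676 108.6944334630509 -34.70803758793541 24.857256369901197
```

View pics/c8b.png

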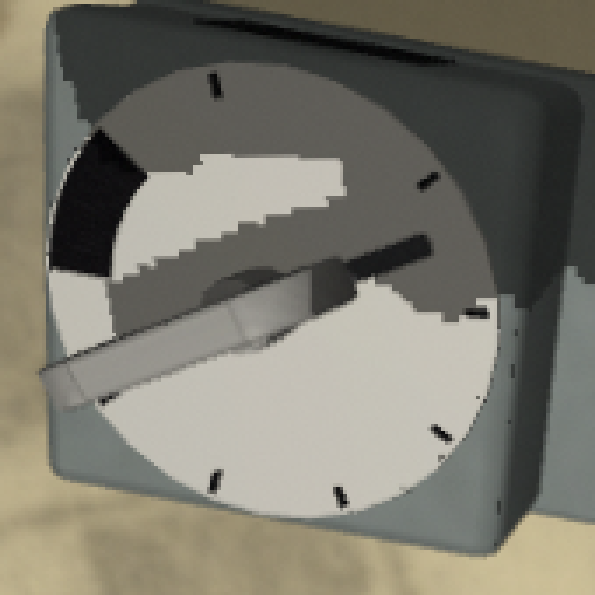

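send_rows --dp '[[-4, -20, 0], [-8, -40, 0], [-12, -60, 0], [-16, -80, 0], [-20, -100, 0]]' --rot '[[0, 0, -0.16], [0, 0, -0.32], [0, 0, -0.48], [0, 0, -0.64], [0, 0, -0.8]]' --jaw 45

```text
time: 9.1
tool_pos: [535.7, -75.8, 196.1]
tcp_rot: [-179.8, 0.1, 44.3]
ft_force: [-0.4, 0.4, -0.0]
finger_gap: 44.7
```

send_rows --dp '[[-4, -18, -10], [-9, -36, -25], [-9, -36, -40], [-9, -36, -40], [-9, -36, -40]]' --rot '[[0, 0, -0.16], [0, 0, -0.32], [0, 0, -0.455], [0, 0, -0.455], [0, 0, -0.455]]'

```text
time: 9.72
tool_pos: [527.7, -111.2, 158.0]
tcp_rot: [-180.0, 0.1, 18.7]
ft_force: [0.1, 0.2, 0.7]
finger_gap: 44.9
```

```bash
python3 -c "
from h import *
log(); snap('wrist','w9')"
```

```text
{'time': 9.72, 'joint_pos': [-17.35, 1.52, 100.81, 0.0, 77.75, -36.04], 'tool_pos': [527.69, -111.17, 157.98], 'tcp_rot': [-179.96, 0.06, 18.7], 'ft_force': [0.14, 0.24, 0.68], 'finger_gap': 44.86}
```

View pics/w9.png

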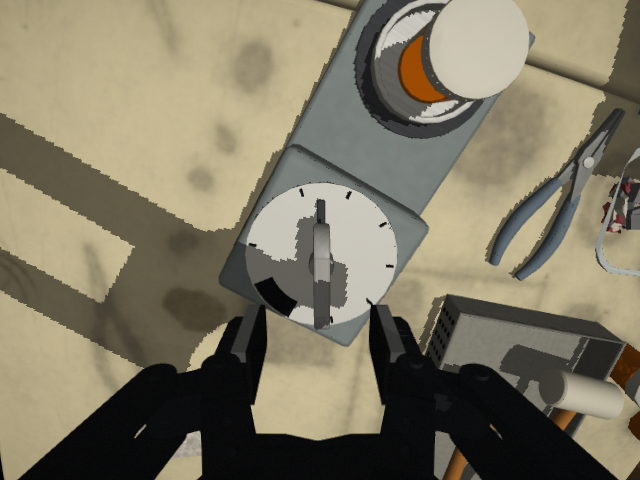

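send_rows --dp '[[1, -0.5, -25], [1, -0.5, -45], [1, -0.5, -60], [1, -0.5, -67], [1, -0.5, -67]]' --rot '[[0, 0, 0], [0, 0, 0], [0, 0, 0], [0, 0, 0], [0, 0, 0]]'

```text
time: 10.4
tool_pos: [529.0, -111.9, 91.4]
tcp_rot: [-180.0, 0.0, 18.5]
ft_force: [0.1, 0.4, 0.2]
finger_gap: 45.2
```

```bash
python3 -c "
from h import *
log(); snap('wrist','w10')"
```

```text
{'time': 10.4, 'joint_pos': [-17.37, 5.82, 103.71, 0.0, 70.49, -35.91], 'tool_pos': [528.96, -111.86, 91.4], 'tcp_rot': [-179.99, 0.02, 18.53], 'ft_force': [0.06, 0.39, 0.24], 'finger_gap': 45.22}
```

View pics/w10.png

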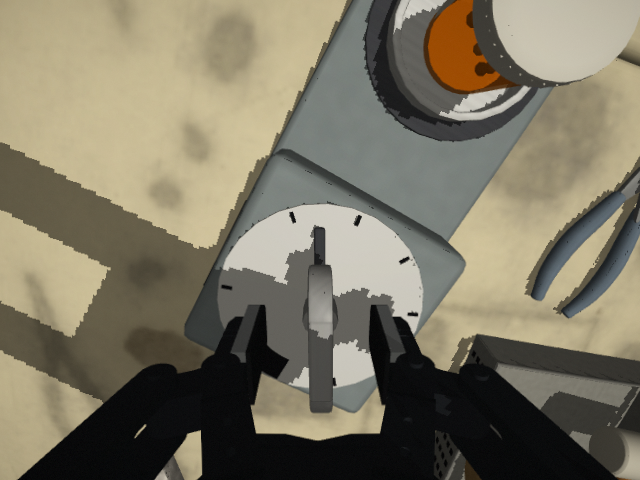

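send_rows --dp '[[0, 0, 0], [0, 0, 0], [0, 0, 0], [0, 0, 0], [0, 0, 0]]' --rot '[[0, 0, 0], [0, 0, 0], [0, 0, 0], [0, 0, 0], [0, 0, 0]]' --jaw 4 --force 60

```text
time: 11.08
tool_pos: [530.0, -112.0, 92.3]
tcp_rot: [179.9, -0.1, 18.5]
ft_force: [5.2, 2.5, 4.9]
finger_gap: 8.2
```

send_rows --dp '[[0, 0, 0], [0, 0, 0], [0, 0, 0], [0, 0, 0]]' --rot '[[0, 0, -0.1], [0, 0, -0.2], [0, 0, -0.3], [0, 0, -0.4]]'

```text
time: 11.58
tool_pos: [530.1, -111.9, 92.3]
tcp_rot: [180.0, -0.1, -4.6]
ft_force: [5.2, 1.5, 3.4]
finger_gap: 8.0
```

```bash
python3 -c "
from h import *
print(log()['wrist_torque']); snap('wrist','w11')"
```

```text
{'time': 11.58, 'joint_pos': [-17.36, 5.78, 103.65, 0.03, 70.43, -12.78], 'tool_pos': [530.14, -111.94, 92.33], 'tcp_rot': [180.0, -0.14, -4.59], 'ft_force': [5.2, 1.52, 3.39], 'finger_gap': 7.98}
[ 0.34473624 -0.78123766  0.10183788]
```

View pics/w11.png

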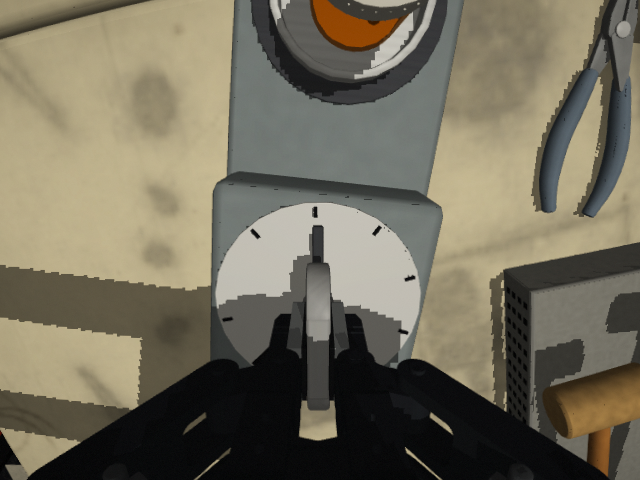

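send_rows --dp '[[0, 0, 0], [0, 0, 0], [0, 0, 0], [0, 0, 0], [0, 0, 0]]' --rot '[[0, 0, -0.16], [0, 0, -0.32], [0, 0, -0.48], [0, 0, -0.64], [0, 0, -0.8]]'

```text
time: 12.25
tool_pos: [530.5, -112.1, 92.4]
tcp_rot: [-179.9, -0.1, -50.5]
ft_force: [7.8, 1.6, 2.3]
finger_gap: 8.3
```

send_rows --dp '[[0, 0, 0], [0, 0, 0], [0, 0, 0], [0, 0, 0], [0, 0, 0]]' --rot '[[0, 0, -0.16], [0, 0, -0.32], [0, 0, -0.48], [0, 0, -0.64], [0, 0, -0.8]]'

```text
time: 12.88
tool_pos: [530.6, -112.4, 92.4]
tcp_rot: [-179.8, -0.0, -96.4]
ft_force: [8.1, -0.1, 2.4]
finger_gap: 8.1
```

send_rows --dp '[[0, 0, 0], [0, 0, 0], [0, 0, 0], [0, 0, 0]]' --rot '[[0, 0, 0], [0, 0, 0], [0, 0, 0], [0, 0, 0]]' --jaw 45

```text
time: 13.38
tool_pos: [528.7, -111.9, 91.2]
tcp_rot: [180.0, 0.0, -96.0]
ft_force: [-0.4, 0.6, -0.2]
finger_gap: 45.4
```

```bash
python3 -c "
from h import *
print(log()['wrist_torque']); snap('wrist','w12')"
```

```text
{'time': 13.38, 'joint_pos': [-17.38, 5.81, 103.74, -0.01, 70.48, 78.66], 'tool_pos': [528.74, -111.93, 91.23], 'tcp_rot': [179.96, 0.0, -96.04], 'ft_force': [-0.39, 0.59, -0.23], 'finger_gap': 45.41}
[ 0.02220163  0.01398483 -0.00125376]
```

View pics/w12.png

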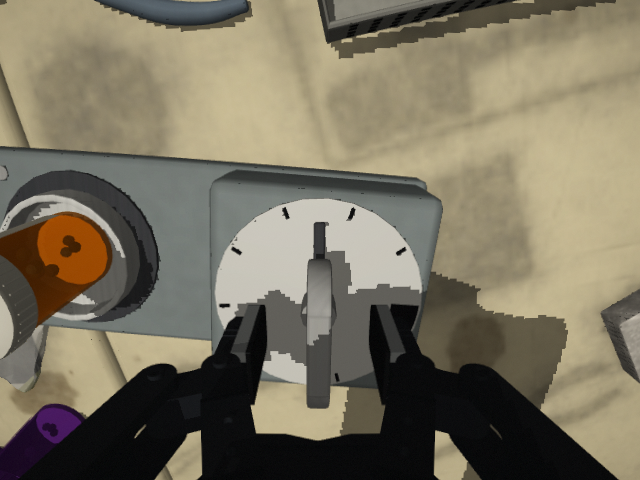

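send_rows --dp '[[0, 0, 25], [0, 0, 50], [0, 0, 50], [0, 0, 50], [0, 0, 50]]' --rot '[[0, 0, 0], [0, 0, 0], [0, 0, 0.18], [0, 0, 0.36], [0, 0, 0.54]]'

```text
time: 14.05
tool_pos: [529.0, -112.0, 141.5]
tcp_rot: [180.0, -0.0, -64.8]
ft_force: [0.3, -0.5, -0.9]
finger_gap: 44.7
```

send_rows --dp '[[0, 0, 0], [0, 0, 0], [0, 0, 0], [0, 0, 0], [0, 0, 0]]' --rot '[[0, 0, 0.18], [0, 0, 0.36], [0, 0, 0.54], [0, 0, 0.72], [0, 0, 0.9]]'

```text
time: 14.68
tool_pos: [528.9, -112.0, 141.4]
tcp_rot: [180.0, 0.0, -13.2]
ft_force: [-0.1, -0.0, 0.7]
finger_gap: 44.8
```

send_rows --dp '[[0, 0, 0], [0, 0, 0], [0, 0, 0], [0, 0, 0], [0, 0, 0]]' --rot '[[0, 0, 0.18], [0, 0, 0.36], [0, 0, 0.54], [0, 0, 0.72], [0, 0, 0.9]]'

```text
time: 15.3
tool_pos: [528.9, -111.9, 141.4]
tcp_rot: [-180.0, 0.0, 38.4]
ft_force: [0.1, 0.0, 0.8]
finger_gap: 44.9
```

send_rows --dp '[[0, 0, 0], [0, 0, 0], [0, 0, 0], [0, 0, 0], [0, 0, 0]]' --rot '[[0, 0, 0.18], [0, 0, 0.36], [0, 0, 0.54], [0, 0, 0.72], [0, 0, 0.8]]'

```text
time: 15.92
tool_pos: [528.9, -112.0, 141.4]
tcp_rot: [-180.0, 0.0, 84.1]
ft_force: [-0.9, -0.9, 1.4]
finger_gap: 45.2
```

send_rows --dp '[[0, 0, 0], [0, 0, 0]]' --rot '[[0, 0, 0], [0, 0, 0]]'

```text
time: 16.18
tool_pos: [529.0, -112.0, 141.4]
tcp_rot: [-180.0, 0.0, 83.7]
ft_force: [-0.2, -0.3, 0.4]
finger_gap: 45.1
```

```bash
python3 -c "
from h import *
print(log()['wrist_torque']); snap('wrist','w13')"
```

```text
{'time': 16.18, 'joint_pos': [-17.38, 2.58, 101.53, -0.0, 75.9, -101.11], 'tool_pos': [528.97, -111.97, 141.43], 'tcp_rot': [-179.99, 0.0, 83.72], 'ft_force': [-0.22, -0.26, 0.37], 'finger_gap': 45.08}
[-0.01068797  0.03594803 -0.00697749]
```

View pics/w13.png

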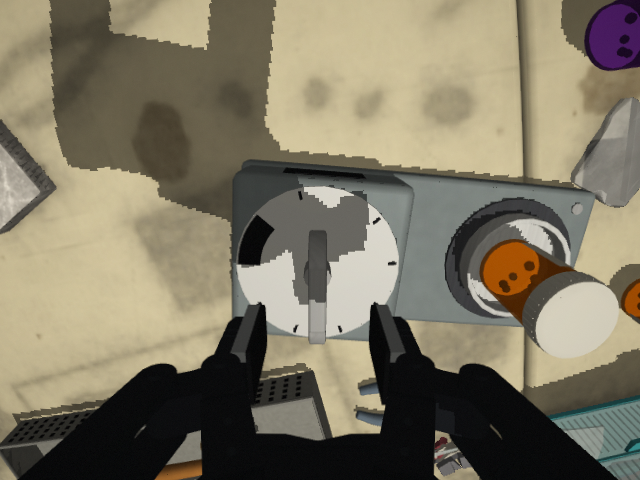

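send_rows --dp '[[0, 0, -20], [0, 0, -38], [0, 0, -50], [0, 0, -50]]' --rot '[[0, 0, 0], [0, 0, 0], [0, 0, 0], [0, 0, 0]]'

```text
time: 16.73
tool_pos: [528.0, -111.6, 90.0]
tcp_rot: [-179.8, -0.0, 83.8]
ft_force: [0.0, 0.3, -0.2]
finger_gap: 44.9
```

send_rows --dp '[[0, 0, 0], [0, 0, 0], [0, 0, 0], [0, 0, 0], [0, 0, 0]]' --rot '[[0, 0, 0], [0, 0, 0], [0, 0, 0], [0, 0, 0], [0, 0, 0]]' --jaw 4 --force 60

```text
time: 17.35
tool_pos: [529.6, -112.3, 92.4]
tcp_rot: [179.9, 0.0, 83.8]
ft_force: [-1.3, -1.0, 5.9]
finger_gap: 8.1
```

send_rows --dp '[[0, 0, 0], [0, 0, 0], [0, 0, 0], [0, 0, 0], [0, 0, 0]]' --rot '[[0, 0, -0.16], [0, 0, -0.32], [0, 0, -0.48], [0, 0, -0.64], [0, 0, -0.8]]'

```text
time: 17.98
tool_pos: [529.8, -111.9, 92.4]
tcp_rot: [179.9, -0.1, 37.7]
ft_force: [-0.2, 0.8, 5.2]
finger_gap: 7.8
```

send_rows --dp '[[0, 0, 0], [0, 0, 0], [0, 0, 0], [0, 0, 0], [0, 0, 0]]' --rot '[[0, 0, -0.16], [0, 0, -0.32], [0, 0, -0.48], [0, 0, -0.64], [0, 0, -0.8]]'

```text
time: 18.6
tool_pos: [530.3, -111.8, 92.5]
tcp_rot: [-180.0, -0.2, -8.1]
ft_force: [2.6, 1.9, 3.3]
finger_gap: 8.1
```

send_rows --dp '[[0, 0, 0], [0, 0, 0], [0, 0, 0], [0, 0, 0], [0, 0, 0]]' --rot '[[0, 0, -0.13], [0, 0, -0.25], [0, 0, -0.37], [0, 0, -0.37], [0, 0, -0.37]]'

```text
time: 19.23
tool_pos: [530.5, -111.9, 92.5]
tcp_rot: [-179.9, -0.2, -28.9]
ft_force: [4.5, 2.5, 2.8]
finger_gap: 7.7
```

```bash
python3 -c "
from h import *
print(log()['wrist_torque']); snap('wrist','w14')"
```

```text
{'time': 19.23, 'joint_pos': [-17.36, 5.77, 103.64, 0.05, 70.4, 11.49], 'tool_pos': [530.46, -111.88, 92.47], 'tcp_rot': [-179.92, -0.17, -28.87], 'ft_force': [4.5, 2.52, 2.84], 'finger_gap': 7.68}
[ 0.152847   -0.77266202  0.02043842]
```

View pics/w14.png

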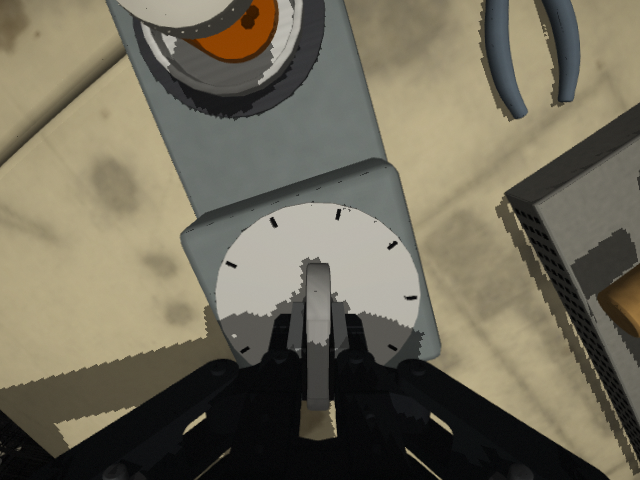

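send_rows --dp '[[0, 0, 0], [0, 0, 0], [0, 0, 0], [0, 0, 0]]' --rot '[[0, 0, 0], [0, 0, 0], [0, 0, 0], [0, 0, 0]]' --jaw 45

```text
time: 19.77
tool_pos: [528.8, -112.0, 91.3]
tcp_rot: [180.0, 0.0, -29.0]
ft_force: [-0.3, 0.2, 0.2]
finger_gap: 44.8
```

send_rows --dp '[[0, 0, 25], [0, 0, 60], [0, 0, 110], [0, 0, 150], [0, 0, 150]]' --rot '[[0, 0, 0], [0, 0, 0], [0, 0, 0], [0, 0, 0], [0, 0, 0]]'

```text
time: 20.4
tool_pos: [531.2, -112.7, 246.1]
tcp_rot: [-179.9, -0.4, -29.0]
ft_force: [-0.5, 0.1, -0.8]
finger_gap: 45.3
```

```bash
python3 -c "
from h import *
log(); snap('wrist','w15'); snap('scene','s15')
a=cv2.imread('pics/s15.png')[150:400,180:500];cv2.imwrite('pics/c15.png',cv2.resize(a,None,fx=2.4,fy=2.4))
from m import *
s,d=r.sense(),load('w15')
"
```

```text
{'time': 20.4, 'joint_pos': [-17.39, -1.81, 94.77, -0.0, 86.6, 11.65], 'tool_pos': [531.16, -112.67, 246.12], 'tcp_rot': [-179.91, -0.43, -29.04], 'ft_force': [-0.49, 0.09, -0.83], 'finger_gap': 45.3}
```

View pics/c15.png

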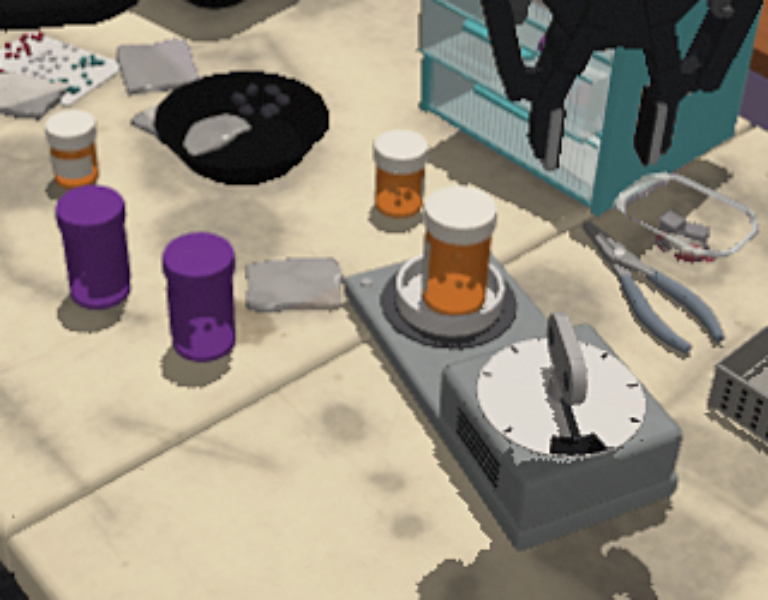

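View pics/w15.png

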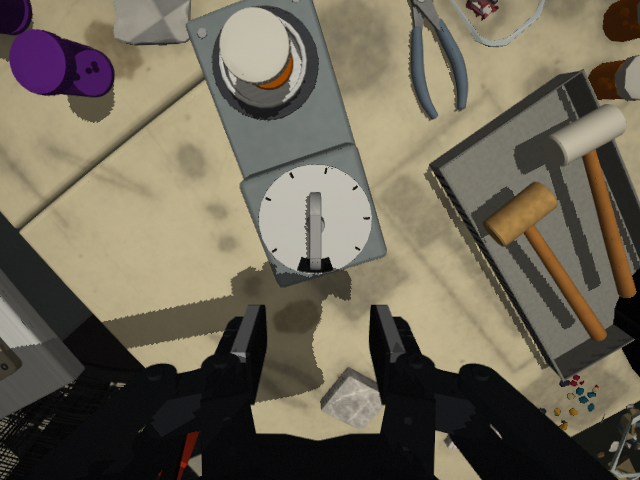

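Run:
```python
from m import *
s,w=snap('wrist','w16'); w=load('w16'); sc,sc0=load('s15'),load('scene0')
print(s['tool_pos'],s['time'])
e,a=white(w,(255,46),45); e2,_=white(sc,(371,240),22)
print('cap',onplane(w,[e[0]],105),dpts(w,[e[0]]),dpts(sc,[e2[0]]),tri([w,sc],[e[0],e2[0]]))
for c in ((346,212),(209,201)):
    print('short px before/after',white(sc0,c,18)[0][0],white(sc,c,18)[0][0])
```

```text
[ 529.1 -112.   241.4] 20.5
cap [[557.6  23.5 105. ]] [[557.6  23.5 105.1]] [[558.   22.  106.2]] (array([558. ,  22.8, 105.9]), [np.float64(0.5523830512088536), np.float64(0.5523830512088342)])
short px before/after (346.83056640625, 209.9274444580078) (346.8081970214844, 209.97242736816406)
short px before/after (208.6723175048828, 201.03123474121094) (207.3517303466797, 201.9498748779297)
```

```bash
python3 -c "
from h import *
job.hand_in(); print('ok')"
```

```text
the job is handed in; nothing more can be done
ok
```

The job is handed in at about 20.5 s of the 64 s allowed. The tall jar stands in the holder and the key's pointer is in the dark band.

- **Jar:** I gripped the tall amber jar by its cap and released it in the holder. The last check put its centre about 3 mm from the holder's, with the cap top at 105–106 mm, where 105 mm means it rests on the floor.
- **Key:** I wound it clockwise from about 0.27 rad in two grips of about 114° each. By my angle measurements the pointer should stand at about 4.24 rad, near the middle of the band. The scene picture after release shows it inside the band.
- **Short jars:** Both still stood upright in the last scene picture. Jar a had not shifted at all, and jar b by about 1–2 pixels, which I put down to the changed lighting.
- **Robot:** It was clear of everything at hand-in, with the open gripper about 240 mm above the table.

**Checks that disagreed:**
- While the arm was still settling, the measured tool position differed from the commanded one by up to about 5 mm, so I steered by the measured values.
- The first scene-camera fits of the dial and the tall jar's cap disagreed with the top view. I used the top and wrist views instead, and these agreed with each other.

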